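Turn the upside-down switch box over onto the lamp foot

TASK

One of the three black switch boxes lies upside down, with its bare metal base plate and yellow dot facing up. Turn that box over and set it on the green lamp foot so that it lies flat, red switch up, inside the white ring, and let go of it. Leave the two other boxes where they are.

Things in the scene. Friction and masses are not known exactly. Their poses are not given: they have to be found in the camera images.
- switch_box_1: Black plastic switch box, a plain block 64 (its x) by 48 (y) by 36 mm (z), about 0.16 kg; origin at its centre. z points out of the face with a flush red round button; the opposite face is a flush aluminium base plate with a yellow dot 22 mm across. Starts upside down (z down, yellow dot up) on the bench. It stands steadily on a 48 by 36 mm end and topples if pushed near the top.
- switch_box_2: The same kind of box, same size, origin and axes, lying right way up (red button up). To be left alone.
- switch_box_3: The same kind of box, same size, origin and axes, lying right way up (red button up). To be left alone.
- ring_centre (a point): Centre of the white ring (134 mm outer diameter, flush paint) on the flat top face of the green round lamp foot, a steel disc 200 mm across and 8 mm thick that lies fixed on the bench. The point is on the top face, 8 mm above the bench; z up.
Not all that is in view belongs to the job. What is shaped like the switch_box_1 but purple is not meant. Of the things that look like the part that bears ring_centre, take the one that is farthest from the robot's base at the start.

How it is judged:
By the outcome, as a careful person would: the job done as asked, in the order asked, and still so for the second after the job is handed in, with the robot touching nothing.
It also fails if it takes over 58 s, if anything falls off the work surface, if the arm or the gripper's body presses on something with over 40 N, if the wrist force passes 120 N, or if a joint passes its speed limit or range.

ROBOT

A 6-joint arm with a two-finger parallel gripper is mounted at the origin on the work surface. World frame = base frame: x ahead of the robot, y to its left, z up, the work surface at z = 0. Lengths are in mm, angles in rad, forces in N, time in s.
With the tool pointing down it reaches from about 350 to 1000 mm from the base axis. Payload 7.1 kg.
Tool frame: the origin (TCP) lies midway between the tips of the shut fingers; the grasp point (between the pads) lies 19 mm behind it; z points along the fingers, y is the direction in which the jaws open and shut (so a half turn about z gives the same grasp; the last joint's range is limited). The gripper opens to 85 mm and grips with 20 to 120 N. Pads are 22 mm wide; open, the fingers measure 114 mm over their backs; the gripper's body (76 mm by 85 mm) begins 54 mm behind the grasp point. The pads swing forward as they close: fully open they stand 13 mm farther back than shut.
Start: joints at [1.198, 0.423, 1.63, -0, 1.089, -0.019], TCP at [216.508, 586.284, 231.319] pointing down, gripper open.
Joint ranges: [-3, 3], [-0.9, 2.11], [0.09, 2.58], [-1.31, 4.45], [0.11, 2.69], [-2.54, 2.54]. Speed limits (rad/s): [2.39, 2.39, 3.01, 3.14, 3.14, 3.14].

INTERFACE

Orientations are given as a 3x3 rotation matrix whose columns are the frame's x, y, z axes.
In Python, from cell import arm, vision, job, nets gives the robot as it stands. The module is installed in compiled form; this text tells all that it offers.
- The arm moves only by the tool apply_moves, never from a script. Its argument "series" is one flat list of numbers, 7 for each row, row after row: the turn, a rotation vector about the tool's x, y, z in rad, then the shift along the tool's x, y, z in m, then the finger opening in m, from 0 to 0.0854. A call has 1 to 20 rows; each row shifts and turns the pose as measured when the row begins, along the tool's axes as they then stand; what a row does not reach is not made up. A row lasts 1/12 s, in which the tool goes at most 41.7 mm and 7.16 degrees, less where a joint would pass 70% of its speed; a pose out of reach is approached as far as the arm can. A call is refused whole if a number of a shift passes 0.0417 or a number of a turn 0.125, either way. A call with a gripper value outside its range is refused whole. The fingers move at their own pace and stop on an object; the grip force is fixed at half the most. Time passes only in rows, so rows that do not move let the fingers close. It gives the time, the measured TCP pose, the force and the opening at its end, in the units of the state.
- arm.state(): the state, without advancing time (a new reading comes with each control period).
- vision.get_image(name): name is "scene" or "top" or "wrist"; returns the picture (400x640x3 uint8, red, green, blue); there is no depth.
- vision.calibration(name): a dict with "fx", "fy", "cx", "cy" (pixels), "k1" (the pictures are not rectified: a ray, as slopes to the right and down, at radius r is drawn at 1 + k1 r^2 times it, then the intrinsics apply), "R" (3x3) and "t" (3): a world point X has camera coordinates R X + t. Camera axes: x right, y down, z forward; pixel columns grow to the right and rows downward; lengths in mm; the calibration is good to about 2 mm. A picture is of the moment at which its call begins: read the wrist's pose just before it. calibration takes no time and is no camera call; for the wrist camera it gives the pose at the moment of the call.
- job.job_done(): hands the job in, once; it reports no verdict.
Trained networks look in the newest picture that a camera, given by its name, has taken for a name from the list of things; names that differ only in an ending like _2 or _b are one class to them, and where a whole thing is asked for, a point or a joint stands for the part that bears it (a point fixed in the world has none). Each returns a list of dicts, best first, with "p" (0 to 1); they miss things now and then, are a little off and sometimes report something else, mostly with a low value. They report only what shows in the picture. A call takes as long as a camera call. They do not tell look-alikes from the thing itself.
- nets.recognise(camera, query): "box" ([centre column, centre row, width, height] in pixels, round what is visible of it).
- nets.cut_out(camera, query): "mask" (400x640 bool, what is visible of it) and "box" ([centre column, centre row, width, height] in pixels, round what is visible of it).
The state is a dict: "time_s": time; "joints": joint angles; "qvel": joint speeds; "joint_efforts": joint torques, N m; "tcp_pos": TCP position; "eef_rot": TCP orientation; "contact_force": force on the tool from outside, world axes, zero at the start; "ft_torque": the same for the moment, N m; "opening": finger opening in mm.
Only numpy, scipy, OpenCV 4.12 (cv2) and the standard library are available. Lean on these libraries where they do the work, as an engineer would, in place of code of your own. Each camera call takes 0.05 s, during which the arm holds its last target. There are 200 camera calls.

## Working session

There is one attempt and no reset: what is moved stays moved. The work goes in short steps, Python scripts to look and compute and a tool call to move; the robot and the scene stay as the last step left them, time stands still between calls to the robot, and variables do not carry over. Pictures are saved under pics/ and viewed, about 8 in all and at most 12, crops included, and the job is handed in when it is done.

Besides the shell and the picture viewer there is one more tool, called after "Request:" by a JSON object that holds its "name" and its "arguments". apply_moves: Moves the arm, as the interface text tells. Its arguments: {"type":"object","properties":{"series":{"type":"array","items":{"type":"number"}}},"required":["series"]}

```bash
mkdir -p pics; ls
cat > h.py <<'E'
import numpy as np, cv2
from cell import arm, vision, job, nets
def shot(cam, name):
    im=vision.get_image(cam); cv2.imwrite(f'pics/{name}.png', im[...,::-1]); return im
def ray(c,u,v):
    x=(u-c['cx'])/c['fx']; y=(v-c['cy'])/c['fy']; xd,yd=x,y
    for _ in range(30):
        s=1+c['k1']*(x*x+y*y); x,y=xd/s,yd/s
    R=np.array(c['R']);t=np.array(c['t']); return -R.T@t, R.T@np.array([x,y,1.])
def toplane(c,u,v,z):
    o,d=ray(c,u,v); return o+d*(z-o[2])/d[2]
def proj(c,X):
    p=np.array(c['R'])@np.array(X)+np.array(c['t']); x,y=p[:2]/p[2]; s=1+c['k1']*(x*x+y*y)
    return np.array([c['fx']*x*s+c['cx'], c['fy']*y*s+c['cy']])
E
python3 - <<'E'
from h import *
a=shot('top','top0'); b=shot('scene','sc0')
cv2.imwrite('pics/both.png', cv2.resize(np.vstack([a,b])[...,::-1],(480,600),interpolation=cv2.INTER_AREA))
c=vision.calibration('top'); print(c)
for q,z in (('switch_box_1',36),('ring_centre',8)):
    for r in nets.cut_out('top',q):
        m=r['mask'].astype(np.uint8); pts=cv2.findNonZero(m)
        print(q,round(r['p'],2),np.round(r['box'],1),toplane(c,*r['box'][:2],z).round(1))
E
```

```text
pics
{'fx': 518.6646277658423, 'fy': 518.6646277658423, 'cx': 322.85262544403105, 'cy': 196.7588832870427, 'k1': 0.0461273483485983, 'R': array([[-0.00387314, -0.99966372,  0.02564085],
       [-0.99888159,  0.00265928, -0.04720689],
       [ 0.04712283, -0.02579501, -0.99855599]]), 't': array([  15.48036448,  412.75054581, 1237.23644579])}
switch_box_1 0.91 [294.1 214.8  37.1  25.2] [369.4  82.4  36. ]
switch_box_1 0.81 [179.8 161.4  34.7  36.2] [495.1 348.6  36. ]
switch_box_1 0.74 [302.3 170.4  22.2  21. ] [473.8  63.   36. ]
switch_box_1 0.63 [346.8 189.9  31.7  29.9] [427.6 -41.7  36. ]
switch_box_1 0.56 [246.6 130.6  24.1  33.1] [567.9 193.8  36. ]
ring_centre 0.82 [421.1 258.2  79.5  86.3] [ 264.6 -221.2    8. ]
ring_centre 0.65 [435.4 158.4  82.1  81.3] [ 505.2 -259.1    8. ]
```

View pics/top0.png

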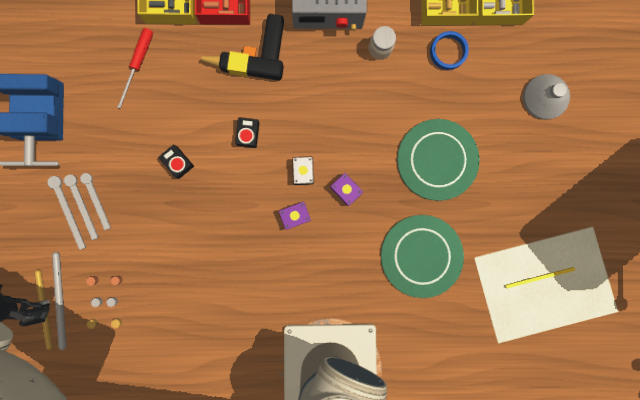

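View pics/sc0.png

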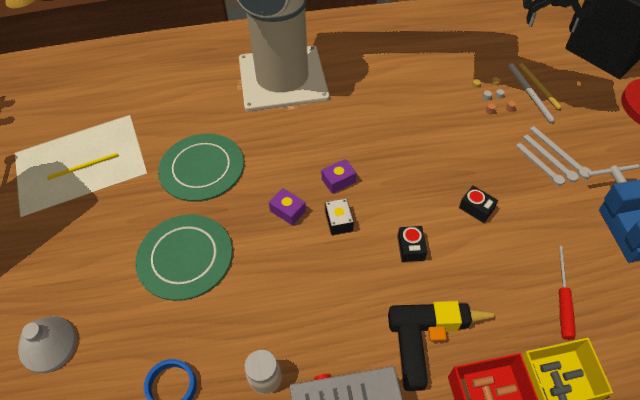

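Top view: 
- **Boxes:** purple look-alikes with yellow dots are at (294,215) and (347,190). Right-way-up black boxes with red buttons are at (177,162) and (246,132). A box with a bare plate and yellow dot is at (303,170), and the scene view shows its black sides at (340,215), so this one is switch_box_1.
- **Feet:** green feet are at (438,159) and (422,257). The one at (438,159) is farther from the base, about 568 mm against 345 mm, so it is the target.

Next I'll measure both and confirm in an enlarged crop.

Run:
```python
from h import *
im=cv2.imread('pics/top0.png'); c=vision.calibration('top')
hsv=cv2.cvtColor(im,cv2.COLOR_BGR2HSV)
# plate: bright and near box, incl. yellow dot
sub=np.zeros(im.shape[:2],np.uint8); sub[150:192,285:322]=1
m=((hsv[...,2]>150)&((hsv[...,1]<70)|((hsv[...,0]>22)&(hsv[...,0]<35)))).astype(np.uint8)*sub
P=np.array([toplane(c,u,v,36)[:2] for v,u in np.argwhere(m)]).astype(np.float32)
print('plate',cv2.minAreaRect(P),P.mean(0))
y=((hsv[...,0]>22)&(hsv[...,0]<35)&(hsv[...,1]>120)).astype(np.uint8)*sub
v,u=np.argwhere(y).mean(0); print('dot',toplane(c,u,v,36))
for n,(cu,cv_) in {'far':(438,159),'near':(422,257)}.items():
    g=((hsv[...,0]>65)&(hsv[...,0]<90)&(hsv[...,1]>80)).astype(np.uint8)
    s=np.zeros_like(g); cv2.circle(s,(cu,cv_),47,1,-1)
    w=((hsv[...,1]<60)&(hsv[...,2]>130)).astype(np.uint8)*s
    Q=np.array([toplane(c,a,b,8)[:2] for b,a in np.argwhere(w)]).astype(np.float32)
    print(n,'ring',cv2.fitEllipse(Q)); 
    k=max(cv2.findContours(g*s,0,1)[0],key=cv2.contourArea)[:,0]
    print(cv2.minEnclosingCircle(np.array([toplane(c,a,b,8)[:2] for a,b in k],np.float32)))
crop=cv2.resize(im[110:240,230:390],(800,650//1),interpolation=cv2.INTER_CUBIC); crop=cv2.resize(crop,(738,600))
cv2.imwrite('pics/crop.png',crop)
s=arm.state(); print(s)
```

```text
plate ((476.00189208984375, 62.49697494506836), (44.76024627685547, 59.1181755065918), 89.91168212890625) [476.07852   61.952282]
dot [475.19109312  62.20442619  36.        ]
far ring ((503.3765563964844, -266.1687316894531), (129.9247283935547, 130.86643981933594), 173.03054809570312)
((503.31610107421875, -265.1488952636719), 98.79003143310547)
near ring ((270.14703369140625, -223.8842010498047), (129.66726684570312, 130.13006591796875), 114.32615661621094)
((270.48388671875, -222.9629364013672), 98.18156433105469)
{'time_s': 0.2, 'joints': array([ 1.19801698e+00,  4.23607170e-01,  1.63040016e+00, -1.18933575e-05,
        1.08859966e+00, -1.89886478e-02]), 'qvel': array([-0.00109998, -0.00326978, -0.00269939, -0.0016489 ,  0.00056787,
        0.00092026]), 'joint_efforts': array([ 6.85210980e-04, -5.57274592e+01, -2.81743240e+01, -9.55727550e-07,
        5.62835325e-03,  1.80673277e-05]), 'tcp_pos': array([216.37810438, 585.97117281, 230.80548529]), 'eef_rot': array([[-9.38068056e-01,  3.46450851e-01, -3.59610855e-04],
       [ 3.46451038e-01,  9.38067577e-01, -9.48502337e-04],
       [ 8.72984170e-06, -1.01434730e-03, -9.99999486e-01]]), 'contact_force': array([ 0.63807736, -0.10871111,  0.70157255]), 'ft_torque': array([0.00320722, 0.01903578, 0.04154115]), 'opening': 85.27741739035868}
```

View pics/crop.png

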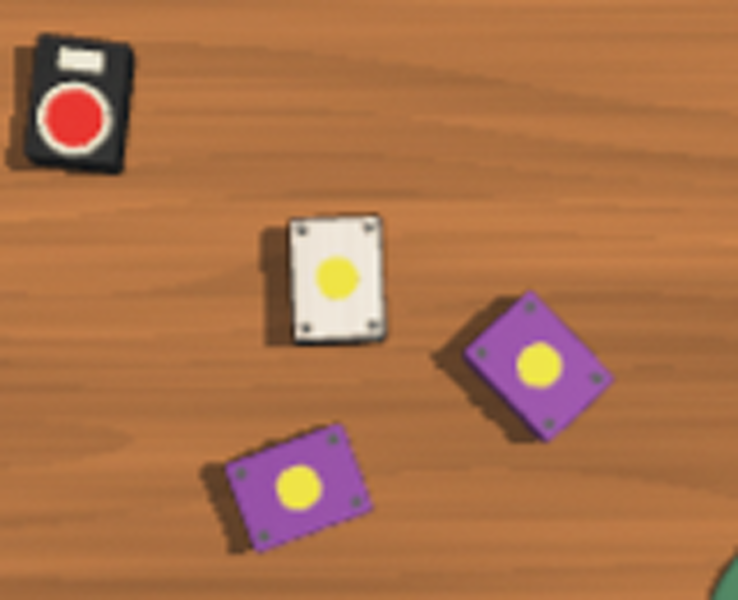

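The crop confirms it: the plate-up black box is at the middle (crop 337,278), clearly different from the two purple ones. It measures (475.5, 62) with its long side along world x. The far ring's centre is (503.4, -266). I'll add a screw-motion planner and move above the box.

```bash
cat >> h.py <<'E'
from scipy.linalg import logm
from scipy.spatial.transform import Rotation as Ro
def T(R,p):
    M=np.eye(4); M[:3,:3]=R; M[:3,3]=p; return M
def now():
    s=arm.state(); return T(s['eef_rot'],s['tcp_pos'])
def rot(az,tilt):
    """jaw (tool y) at azimuth az deg, tool x at az+90, down, tilted by tilt deg about tool y (z goes toward tool x)"""
    a=np.radians(az); x=[-np.sin(a),np.cos(a),0]; y=[np.cos(a),np.sin(a),0]
    return np.c_[x,y,[0,0,-1]]@Ro.from_euler('y',tilt,degrees=True).as_matrix()
def plan(T1,N=None,T0=None):
    T0=now() if T0 is None else T0
    D=np.linalg.inv(T0)@T1; w=Ro.from_matrix(D[:3,:3]).as_rotvec()
    if N is None: N=int(np.ceil(max(np.linalg.norm(w)/.11,np.linalg.norm(D[:3,3])/37,1)))
    L=np.real(logm(D))/N
    from scipy.linalg import expm
    E=expm(L); r=Ro.from_matrix(E[:3,:3]).as_rotvec()
    print(N,'rows of',[float(f'{v:.4f}') for v in [*r,*(E[:3,3]/1000)]])
    return T1
def st():
    s=arm.state(); z=s['eef_rot']; print('t',round(s['time_s'],2),'q',s['joints'].round(2),'p',s['tcp_pos'].round(1),'F',s['contact_force'].round(1),'op',round(s['opening'],1)); print(z.round(3))
E
python3 - <<'E'
from h import *
plan(T(rot(0,0),[475.5,62,190]),18)
E
```

```text
18 rows of [-0.0, 0.0, 0.0676, -0.034, -0.0063, 0.0023]
```

Request:
{"name": "apply_moves", "arguments": {"series": [0,0,0.0676,-0.034,-0.0063,0.0023,0.085,0,0,0.0676,-0.034,-0.0063,0.0023,0.085,0,0,0.0676,-0.034,-0.0063,0.0023,0.085,0,0,0.0676,-0.034,-0.0063,0.0023,0.085,0,0,0.0676,-0.034,-0.0063,0.0023,0.085,0,0,0.0676,-0.034,-0.0063,0.0023,0.085,0,0,0.0676,-0.034,-0.0063,0.0023,0.085,0,0,0.0676,-0.034,-0.0063,0.0023,0.085,0,0,0.0676,-0.034,-0.0063,0.0023,0.085,0,0,0.0676,-0.034,-0.0063,0.0023,0.085,0,0,0.0676,-0.034,-0.0063,0.0023,0.085,0,0,0.0676,-0.034,-0.0063,0.0023,0.085,0,0,0.0676,-0.034,-0.0063,0.0023,0.085,0,0,0.0676,-0.034,-0.0063,0.0023,0.085,0,0,0.0676,-0.034,-0.0063,0.0023,0.085,0,0,0.0676,-0.034,-0.0063,0.0023,0.085,0,0,0.0676,-0.034,-0.0063,0.0023,0.085,0,0,0.0676,-0.034,-0.0063,0.0023,0.085]}}

```text
time_s: 1.7
tcp_pos: [474.6, 42.7, 185.6]
eef_rot: [[0.047, 0.999, 0.005], [0.999, -0.047, 0.004], [0.004, 0.005, -1.0]]
contact_force: [0.8, 0.2, 0.1]
opening: 84.8
```

Request:
{"name": "apply_moves", "arguments": {"series": [0,0.1,0,0,0,0,0.085,0,0.1,0,0,0,0,0.085]}}

```text
time_s: 1.87
tcp_pos: [473.6, 39.5, 185.6]
eef_rot: [[0.05, 0.999, 0.016], [0.978, -0.052, 0.204], [0.205, 0.005, -0.979]]
contact_force: [0.3, -0.4, -0.8]
opening: 85.2
```

Run:
```python
from h import *
st()
im=shot('wrist','w1'); st()
c=vision.calibration('wrist'); print(c['R'].round(3),c['t'].round(1),c['fx'])
print(proj(c,[475.5,62,36]))
hsv=cv2.cvtColor(im[...,::-1].copy(),cv2.COLOR_BGR2HSV)
for r in nets.cut_out('wrist','switch_box_1'): print(r['p'],r['box'])
```

```text
t 1.87 q [-0.07  0.27  2.01  0.27  0.88 -0.19] p [473.6  39.5 185.6] F [ 0.3 -0.4 -0.8] op 85.2
[[ 0.05   0.999  0.016]
 [ 0.978 -0.052  0.204]
 [ 0.205  0.005 -0.979]]
t 1.92 q [-0.08  0.27  2.01  0.28  0.88 -0.21] p [473.1  38.3 185.1] F [ 0.3 -1.5 -0.6] op 84.9
[[ 0.051  0.999  0.015]
 [ 0.976 -0.053  0.21 ]
 [ 0.21   0.004 -0.978]]
[[ 0.999 -0.054  0.004]
 [-0.054 -0.997  0.048]
 [ 0.001 -0.048 -0.999]] [-471.2   80.7  339.9] 341.6985450098681
[315.02903499 197.92756523]
0.86 [408.4, 45.4, 87.1, 73.8]
0.82 [271.4, 307.9, 87.8, 86.7]
0.76 [316.2, 198.3, 75.7, 60.6]
0.56 [198.2, 181.9, 80.0, 87.2]
```

View pics/w1.png

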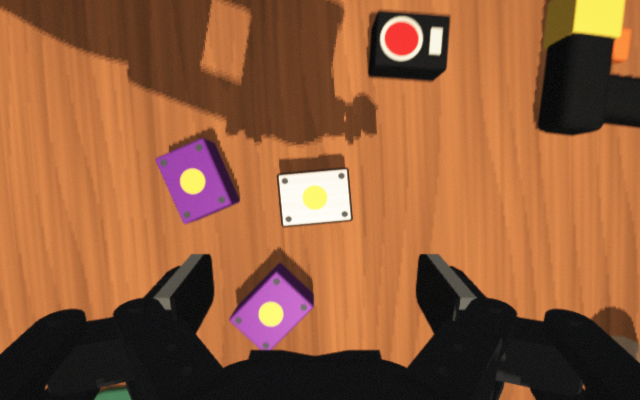

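The wrist view shows the plate-up box at (316,198), matching my projection (315,198). Purple boxes are at (195,181) and (270,314), and the red-button box is at (408,45). Positive tilt drives j4 positive, so the big tilt should go toward +y. I'll refine the box's yaw and plan the grasp with the tool tilted -20°.

Run:
```python
from h import *
im=vision.get_image('wrist'); c=vision.calibration('wrist')
hsv=cv2.cvtColor(im[...,::-1].copy(),cv2.COLOR_BGR2HSV)
u0,v0=proj(c,[475.5,62,36]).astype(int); print(u0,v0)
sub=np.zeros(im.shape[:2],np.uint8); sub[v0-40:v0+40,u0-48:u0+48]=1
m=((hsv[...,2]>190)&((hsv[...,1]<60)|((hsv[...,0]>22)&(hsv[...,0]<35)))).astype(np.uint8)*sub
k=max(cv2.findContours(m,0,1)[0],key=cv2.contourArea)[:,0]
P=np.array([toplane(c,u,v,36)[:2] for u,v in k],np.float32)
print(cv2.minAreaRect(P))
st()
G=np.array([475.5,71,27]); R=rot(-1,-20)
plan(T(R,G-45*R[:,2]))
```

```text
315 196
((475.33740234375, 62.16265106201172), (60.14882278442383, 44.07863235473633), 2.1391022205352783)
t 2.02 q [-0.07  0.27  2.01  0.26  0.88 -0.19] p [473.   38.4 184.8] F [0.2 0.5 0. ] op 85.1
[[ 0.054  0.998  0.013]
 [ 0.978 -0.056  0.199]
 [ 0.199  0.002 -0.98 ]]
6 rows of [-0.0002, -0.0916, -0.0064, 0.0087, 0.0001, 0.0193]
```

Run:
```python
from h import *
G=np.array([475.4,71,27]); R=rot(2,-20)
plan(T(R,G-45*R[:,2]),8)
```

```text
8 rows of [-0.0006, -0.0687, -0.0114, 0.0067, 0.0, 0.0144]
```

Request:
{"name": "apply_moves", "arguments": {"series": [0,-0.069,-0.0114,0.0067,0,0.0144,0.085,0,-0.069,-0.0114,0.0067,0,0.0144,0.085,0,-0.069,-0.0114,0.0067,0,0.0144,0.085,0,-0.069,-0.0114,0.0067,0,0.0144,0.085,0,-0.069,-0.0114,0.0067,0,0.0144,0.085,0,-0.069,-0.0114,0.0067,0,0.0144,0.085,0,-0.069,-0.0114,0.0067,0,0.0144,0.085,0,-0.069,-0.0114,0.0067,0,0.0144,0.085,0,0,0,0,0,0,0.085]}}

```text
time_s: 2.77
tcp_pos: [485.7, 94.1, 68.9]
eef_rot: [[-0.033, 0.999, 0.042], [0.923, 0.047, -0.382], [-0.383, 0.026, -0.923]]
contact_force: [-0.6, -0.1, 0.7]
opening: 85.2
```

Run:
```python
from h import *
st()
G=np.array([475.4,71,27]); R=rot(2,-20)
plan(T(R,G+25*R[:,2]),6)
```

```text
t 2.77 q [ 0.39  0.56  1.96 -0.54  0.8   0.77] p [485.7  94.1  68.9] F [-0.6 -0.1  0.7] op 85.2
[[-0.033  0.999  0.042]
 [ 0.923  0.047 -0.382]
 [-0.383  0.026 -0.923]]
6 rows of [0.0048, 0.0074, 0.0002, -0.0009, -0.002, 0.012]
```

Request:
{"name": "apply_moves", "arguments": {"series": [0.0048,0.0074,0,-0.0009,-0.002,0.012,0.085,0.0048,0.0074,0,-0.0009,-0.002,0.012,0.085,0.0048,0.0074,0,-0.0009,-0.002,0.012,0.085,0.0048,0.0074,0,-0.0009,-0.002,0.012,0.085,0.0048,0.0074,0,-0.0009,-0.002,0.012,0.085,0,0,0,0,0,0,0.085]}}

```text
time_s: 3.27
tcp_pos: [481.5, 75.8, 15.7]
eef_rot: [[-0.045, 0.998, 0.033], [0.938, 0.054, -0.343], [-0.344, 0.016, -0.939]]
contact_force: [-0.5, -0.5, 1.0]
opening: 85.0
```

Run:
```python
from h import *
st()
G=np.array([475.4,71,27]); R=rot(2,-20)
plan(T(R,G+25*R[:,2]),2)
```

```text
t 3.27 q [ 0.34  0.65  1.99 -0.57  0.67  0.77] p [481.5  75.8  15.7] F [-0.5 -0.5  1. ] op 85.0
[[-0.045  0.998  0.033]
 [ 0.938  0.054 -0.343]
 [-0.344  0.016 -0.939]]
2 rows of [0.0106, 0.0012, 0.006, -0.004, -0.0033, 0.0079]
```

Request:
{"name": "apply_moves", "arguments": {"series": [0.0106,0.0012,0.006,-0.004,-0.0033,0.0079,0.085,0.0106,0.0012,0.006,-0.004,-0.0033,0.0079,0.085,0,0,0,0,0,0,0.085]}}

```text
time_s: 3.52
tcp_pos: [477.1, 63.3, 5.0]
eef_rot: [[-0.032, 0.999, 0.016], [0.94, 0.035, -0.34], [-0.341, 0.004, -0.94]]
contact_force: [-0.5, -0.2, -0.5]
opening: 84.8
```

Run:
```python
from h import *
st()
G=np.array([475.4,71,27]); R=rot(2,-20)
plan(T(R,G+25*R[:,2]),1)
```

```text
t 3.52 q [ 0.31  0.67  2.   -0.57  0.65  0.77] p [477.1  63.3   5. ] F [-0.5 -0.2 -0.5] op 84.8
[[-0.032  0.999  0.016]
 [ 0.94   0.035 -0.34 ]
 [-0.341  0.004 -0.94 ]]
1 rows of [0.0039, -0.0013, -0.0009, -0.0002, -0.0014, 0.0017]
```

Close on the box, then lift a little.

Request:
{"name": "apply_moves", "arguments": {"series": [0,0,0,0,-0.0014,0.001,0.06,0,0,0,0,0,0,0.05,0,0,0,0,0,0,0.05,0,0,0,0,0,0,0.05,0,0,0,0,0,0,0.05,0,0,0,0,0,0,0.05]}}

```text
time_s: 4.02
tcp_pos: [476.7, 63.4, 5.4]
eef_rot: [[-0.031, 0.999, 0.019], [0.94, 0.035, -0.34], [-0.34, 0.007, -0.94]]
contact_force: [0.3, -0.7, -1.2]
opening: 63.0
```

Request:
{"name": "apply_moves", "arguments": {"series": [0,0,0,0,0,-0.015,0.05,0,0,0,0,0,-0.02,0.05,0,0,0,0,0,-0.02,0.05,0,0,0,0,0,-0.02,0.05,0,0,0,0,0,-0.02,0.05,0,0,0,0,0,-0.02,0.05,0,0,0,0,0,0,0.05]}}

```text
time_s: 4.6
tcp_pos: [472.7, 103.9, 116.3]
eef_rot: [[-0.032, 0.999, 0.013], [0.94, 0.035, -0.34], [-0.34, 0.001, -0.94]]
contact_force: [1.0, 1.8, -1.7]
opening: 63.0
```

Run:
```python
from h import *
st()
shot('wrist','w2'); a=shot('scene','sc2')
```

```text
t 4.6 q [ 0.39  0.46  1.96 -0.42  0.89  0.66] p [472.7 103.9 116.3] F [ 1.   1.8 -1.7] op 63.0
[[-0.032  0.999  0.013]
 [ 0.94   0.035 -0.34 ]
 [-0.34   0.001 -0.94 ]]
```

View pics/w2.png

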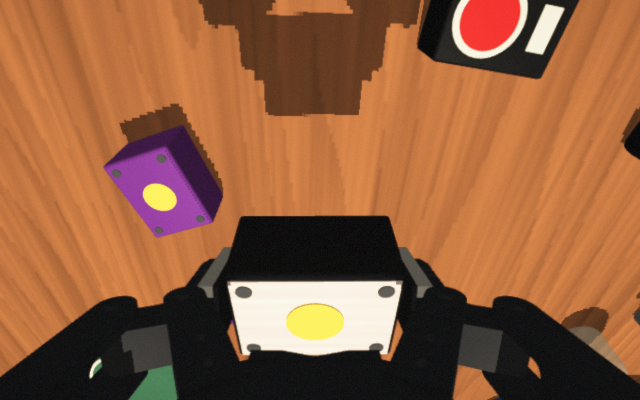

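The box is held level between the pads (wrist picture around 315,290). Next I'll move it to a clear patch near (570,20), tilting +88° toward +y to stand it on its long side.

```bash
cat >> h.py <<'E'
Rg=np.array([[-0.031,.999,.019],[.94,.035,-.34],[-.34,.007,-.94]])
b1=Rg.T@(np.array([475.4,62.2,18])-np.array([476.7,63.4,5.4]))  # box centre in tool, first grasp
E
python3 - <<'E'
from h import *
print('b1',b1.round(1))
R=rot(2,68)
plan(T(R,np.array([570,20,110])-R@b1),18)
E
```

```text
b1 [ -5.4  -1.3 -11.5]
18 rows of [-0.0001, 0.0853, -0.0001, -0.0043, 0.0054, -0.0015]
```

Request:
{"name": "apply_moves", "arguments": {"series": [0,0.085,0,-0.0043,0.0054,-0.0015,0.05,0,0.085,0,-0.0043,0.0054,-0.0015,0.05,0,0.085,0,-0.0043,0.0054,-0.0015,0.05,0,0.085,0,-0.0043,0.0054,-0.0015,0.05,0,0.085,0,-0.0043,0.0054,-0.0015,0.05,0,0.085,0,-0.0043,0.0054,-0.0015,0.05,0,0.085,0,-0.0043,0.0054,-0.0015,0.05,0,0.085,0,-0.0043,0.0054,-0.0015,0.05,0,0.085,0,-0.0043,0.0054,-0.0015,0.05,0,0.085,0,-0.0043,0.0054,-0.0015,0.05,0,0.085,0,-0.0043,0.0054,-0.0015,0.05,0,0.085,0,-0.0043,0.0054,-0.0015,0.05,0,0.085,0,-0.0043,0.0054,-0.0015,0.05,0,0.085,0,-0.0043,0.0054,-0.0015,0.05]}}

```text
time_s: 5.87
tcp_pos: [541.6, 38.6, 103.8]
eef_rot: [[-0.006, 0.999, -0.033], [0.632, 0.03, 0.775], [0.775, -0.016, -0.631]]
contact_force: [-0.1, 0.6, -2.0]
opening: 62.9
```

Run:
```python
from h import *
st(); M=now(); print('box',M[:3,:3]@b1+M[:3,3])
R=rot(2,68)
plan(T(R,np.array([570,20,90])-R@b1),6)
```

```text
t 5.87 q [-0.36  0.72  1.81  0.86  1.22 -0.95] p [541.6  38.6 103.8] F [-0.1  0.6 -2. ] op 62.9
[[-0.006  0.999 -0.033]
 [ 0.632  0.03   0.775]
 [ 0.775 -0.016 -0.631]]
box [540.79446549  26.24643078 106.88211962]
6 rows of [-0.0006, 0.0499, -0.0028, -0.0024, 0.0048, 0.0002]
```

Request:
{"name": "apply_moves", "arguments": {"series": [0,0.05,-0.003,-0.0024,0.0048,0,0.05,0,0.05,-0.003,-0.0024,0.0048,0,0.05,0,0.05,-0.003,-0.0024,0.0048,0,0.05,0,0.05,-0.003,-0.0024,0.0048,0,0.05,0,0.05,-0.003,-0.0024,0.0048,0,0.05,0,0.05,-0.003,-0.0024,0.0048,0,0.05,0,0,0,0,0,0,0.05]}}

```text
time_s: 6.45
tcp_pos: [564.0, 25.7, 73.6]
eef_rot: [[0.016, 0.999, -0.034], [0.358, 0.026, 0.933], [0.934, -0.027, -0.357]]
contact_force: [-1.0, -0.1, -1.5]
opening: 62.7
```

Run:
```python
from h import *
st(); M=now(); print('box',M[:3,:3]@b1+M[:3,3])
R=rot(2,68)
plan(T(R,np.array([570,20,29])-R@b1),6)
shot('scene','sc3')
```

```text
t 6.45 q [-0.44  0.95  1.68  0.99  1.47 -1.09] p [564.   25.7  73.6] F [-1.  -0.1 -1.5] op 62.7
[[ 0.016  0.999 -0.034]
 [ 0.358  0.026  0.933]
 [ 0.934 -0.027 -0.357]]
box [563.09560224  13.01104621  72.7477267 ]
6 rows of [-0.0003, -0.0031, -0.0048, -0.0064, 0.0013, 0.0037]
```

View pics/sc3.png

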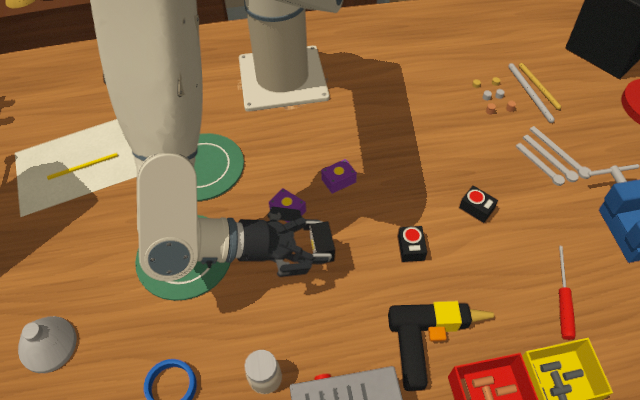

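The scene view shows the box held upright at about (320,242), with clear bench below and the red-button box at (412,243) out of the way. I'll lower it.

Request:
{"name": "apply_moves", "arguments": {"series": [0,0,0,-0.0084,0.0002,0.0032,0.05,0,0,0,-0.0084,0.0002,0.0032,0.05,0,0,0,-0.0084,0.0002,0.0032,0.05,0,0,0,-0.0084,0.0002,0.0032,0.05,0,0,0,-0.0056,0.0002,0.0021,0.05,0,0,0,0,0,0,0.05]}}

```text
time_s: 7.0
tcp_pos: [561.0, 26.4, 26.6]
eef_rot: [[0.019, 0.999, -0.037], [0.366, 0.027, 0.93], [0.931, -0.031, -0.365]]
contact_force: [-0.1, 1.3, -1.7]
opening: 62.9
```

Run:
```python
from h import *
st(); M=now(); print('box',M[:3,:3]@b1+M[:3,3])
```

```text
t 7.0 q [-0.44  1.02  1.66  0.99  1.43 -1.13] p [561.   26.4  26.6] F [-0.1  1.3 -1.7] op 62.9
[[ 0.019  0.999 -0.037]
 [ 0.366  0.027  0.93 ]
 [ 0.931 -0.031 -0.365]]
box [560.07786069  13.75339877  25.86625439]
```

Request:
{"name": "apply_moves", "arguments": {"series": [0,0,0,-0.0014,0,0.0005,0.05,0,0,0,-0.0014,0,0.0005,0.05]}}

```text
time_s: 7.17
tcp_pos: [561.1, 26.5, 25.5]
eef_rot: [[0.018, 0.999, -0.037], [0.362, 0.028, 0.932], [0.932, -0.03, -0.361]]
contact_force: [-3.4, -5.9, 11.2]
opening: 62.9
```

Request:
{"name": "apply_moves", "arguments": {"series": [0,0,0,0,0,0,0.07,0,0,0,0,0,0,0.085,0,0,0,0,0,0,0.085,0,0,0,0,0,0,0.085,0,0,0,0,0,0,0.085]}}

```text
time_s: 7.58
tcp_pos: [562.1, 26.4, 27.4]
eef_rot: [[0.015, 0.999, -0.037], [0.362, 0.029, 0.932], [0.932, -0.028, -0.361]]
contact_force: [-0.7, 0.5, -0.5]
opening: 84.7
```

Request:
{"name": "apply_moves", "arguments": {"series": [0,0,0,0,0,-0.01,0.085,0,0,0,0,0,-0.02,0.085,0,0,0,0,0,-0.02,0.085,0,0,0,0,0,-0.02,0.085,0,0,0,0,0,-0.02,0.085,0,0,0,0,0,-0.02,0.085,0,0,0,0.02,0,-0.01,0.085,0,0,0,0.03,0,0,0.085,0,0,0,0.03,0,0,0.085,0,0,0,0.03,0,0,0.085]}}

```text
time_s: 8.42
tcp_pos: [566.9, -65.0, 177.6]
eef_rot: [[0.024, 0.999, -0.032], [0.365, 0.021, 0.931], [0.931, -0.034, -0.364]]
contact_force: [0.5, -0.5, 0.3]
opening: 85.1
```

Run:
```python
from h import *
st(); shot('top','t4'); w=shot('wrist','w4')
c=vision.calibration('top')
im=cv2.imread('pics/t4.png'); 
u,v=proj(c,[561,14,48]).astype(int); print(u,v)
a=cv2.resize(im[max(v-60,0):v+60,u-60:u+60],(400,400),interpolation=cv2.INTER_CUBIC)
b=cv2.resize(w[...,::-1],(400,250)); o=np.zeros((400,800,3),np.uint8); o[:,:400]=a; o[:250,400:]=b
cv2.imwrite('pics/cmp4.png',o)
```

```text
t 8.42 q [-0.56  0.81  1.61  0.89  1.64 -0.95] p [566.9 -65.  177.6] F [ 0.5 -0.5  0.3] op 85.1
[[ 0.024  0.999 -0.032]
 [ 0.365  0.021  0.931]
 [ 0.931 -0.034 -0.364]]
323 132
```

View pics/cmp4.png

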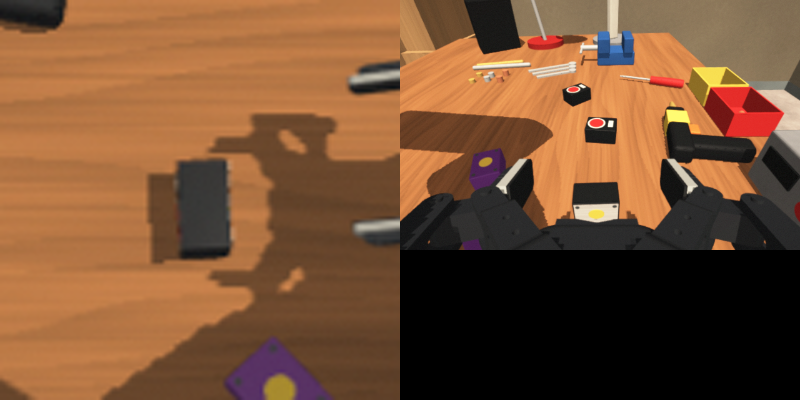

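The top crop shows the box standing on its long side, with its black side up at crop (203,208). The wrist view shows the plate and yellow dot facing -y, so red faces +y. I'll regrasp from above with the tool tilted -25°.

Run:
```python
from h import *
im=cv2.imread('pics/t4.png'); c=vision.calibration('top')
g=im.max(2); sub=np.zeros(g.shape,np.uint8); sub[115:154,311:337]=1
m=(g<75).astype(np.uint8)*sub
k=max(cv2.findContours(m,0,1)[0],key=cv2.contourArea)[:,0]
P=np.array([toplane(c,u,v,48)[:2] for u,v in k],np.float32); r=cv2.minAreaRect(P); print(r)
G=np.array([r[0][0],r[0][1]+7,32]); R=rot(2,-25); print(G)
M=T(R,G-100*R[:,2]); print(M[:3,3]); plan(M,20)
```

```text
((556.5642700195312, 13.089399337768555), (68.29173278808594, 34.26311111450195), 3.098707437515259)
[556.56427002  20.08939934  32.        ]
[555.08935356  62.32548075 122.6307787 ]
20 rows of [-0.0012, -0.0816, -0.0012, 0.0052, -0.0005, 0.0059]
```

Request:
{"name": "apply_moves", "arguments": {"series": [0,-0.0816,0,0.0052,0,0.0059,0.085,0,-0.0816,0,0.0052,0,0.0059,0.085,0,-0.0816,0,0.0052,0,0.0059,0.085,0,-0.0816,0,0.0052,0,0.0059,0.085,0,-0.0816,0,0.0052,0,0.0059,0.085,0,-0.0816,0,0.0052,0,0.0059,0.085,0,-0.0816,0,0.0052,0,0.0059,0.085,0,-0.0816,0,0.0052,0,0.0059,0.085,0,-0.0816,0,0.0052,0,0.0059,0.085,0,-0.0816,0,0.0052,0,0.0059,0.085,0,-0.0816,0,0.0052,0,0.0059,0.085,0,-0.0816,0,0.0052,0,0.0059,0.085,0,-0.0816,0,0.0052,0,0.0059,0.085,0,-0.0816,0,0.0052,0,0.0059,0.085,0,-0.0816,0,0.0052,0,0.0059,0.085,0,-0.0816,0,0.0052,0,0.0059,0.085]}}

```text
time_s: 9.85
tcp_pos: [574.5, 20.2, 155.3]
eef_rot: [[0.006, 1.0, -0.008], [0.983, -0.007, -0.183], [-0.183, -0.007, -0.983]]
contact_force: [-0.5, -0.2, -1.0]
opening: 85.1
```

Run:
```python
from h import *
st()
G=np.array([559,20,32]); R=rot(2,-25)
plan(T(R,G-65*R[:,2]),6)
```

```text
t 9.85 q [ 0.11  0.47  1.78 -0.23  0.93  0.25] p [574.5  20.2 155.3] F [-0.5 -0.2 -1. ] op 85.1
[[ 0.006  1.    -0.008]
 [ 0.983 -0.007 -0.183]
 [-0.183 -0.007 -0.983]]
6 rows of [-0.0032, -0.0421, -0.0064, 0.0075, -0.0027, 0.009]
```

Request:
{"name": "apply_moves", "arguments": {"series": [-0.003,-0.042,-0.0064,0.0075,-0.0027,0.009,0.085,-0.003,-0.042,-0.0064,0.0075,-0.0027,0.009,0.085,-0.003,-0.042,-0.0064,0.0075,-0.0027,0.009,0.085,-0.003,-0.042,-0.0064,0.0075,-0.0027,0.009,0.085,-0.003,-0.042,-0.0064,0.0075,-0.0027,0.009,0.085,-0.003,-0.042,-0.0064,0.0075,-0.0027,0.009,0.085,0,0,0,0,0,0,0.085]}}

```text
time_s: 10.43
tcp_pos: [563.1, 42.5, 90.8]
eef_rot: [[-0.025, 0.999, 0.019], [0.896, 0.031, -0.444], [-0.444, 0.006, -0.896]]
contact_force: [-0.3, 0.1, 0.2]
opening: 84.9
```

Run:
```python
from h import *
st()
# check box from the wrist: top face at z=48
im=shot('wrist','w5'); c=vision.calibration('wrist')
o=im[...,::-1].copy(); a=np.radians(2)
for X in [(32,-18),(32,18),(-32,18),(-32,-18)]:
    x=559+X[0]*np.cos(a)-X[1]*np.sin(a); y=13.5+X[0]*np.sin(a)+X[1]*np.cos(a)
    cv2.circle(o,tuple(int(i) for i in proj(c,[x,y,48])),2,(0,255,0),-1)
cv2.imwrite('pics/w5o.png',o)
G=np.array([559,20,32]); R=rot(2,-25)
plan(T(R,G-5*R[:,2]),5)
```

```text
t 10.43 q [ 0.29  0.61  1.81 -0.57  0.93  0.65] p [563.1  42.5  90.8] F [-0.3  0.1  0.2] op 84.9
[[-0.025  0.999  0.019]
 [ 0.896  0.031 -0.444]
 [-0.444  0.006 -0.896]]
5 rows of [0.0009, 0.0044, -0.0014, 0.0012, -0.0012, 0.0117]
```

View pics/w5o.png

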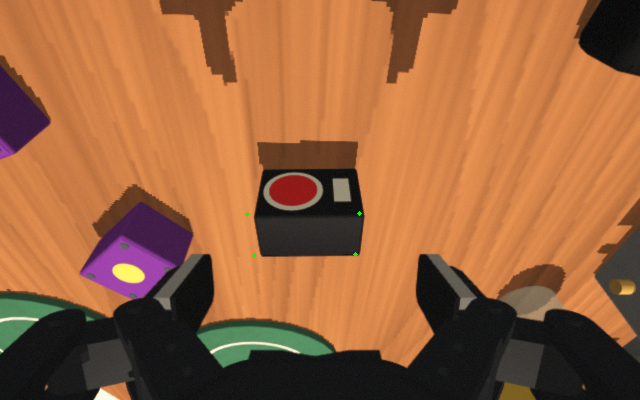

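The wrist picture shows the red button facing +y at (293,190) and the box's top face at (255–363, 214–255). My predicted corners sit about 5 px left, so the box is at x≈562. Descending.

Run:
```python
from h import *
G=np.array([562,20.5,32]); R=rot(2,-25)
plan(T(R,G+25*R[:,2]),8)
```

```text
8 rows of [0.0006, 0.0028, -0.0008, 0.0008, -0.0004, 0.011]
```

Request:
{"name": "apply_moves", "arguments": {"series": [0.0006,0.003,-0.001,0.0008,-0.0004,0.011,0.085,0.0006,0.003,-0.001,0.0008,-0.0004,0.011,0.085,0.0006,0.003,-0.001,0.0008,-0.0004,0.011,0.085,0.0006,0.003,-0.001,0.0008,-0.0004,0.011,0.085,0.0006,0.003,-0.001,0.0008,-0.0004,0.011,0.085,0.0006,0.003,-0.001,0.0008,-0.0004,0.011,0.085,0.0006,0.003,-0.001,0.0008,-0.0004,0.011,0.085,0,0,0,0,0,0,0.085]}}

```text
time_s: 11.15
tcp_pos: [565.3, 6.1, 15.8]
eef_rot: [[-0.023, 1.0, 0.016], [0.908, 0.028, -0.418], [-0.418, 0.005, -0.908]]
contact_force: [-0.3, 0.2, 0.3]
opening: 84.7
```

Run:
```python
from h import *
st()
G=np.array([562,20.5,32]); R=rot(2,-25)
plan(T(R,G+25*R[:,2]),1)
```

```text
t 11.15 q [ 0.21  0.72  1.83 -0.63  0.77  0.68] p [565.3   6.1  15.8] F [-0.3  0.2  0.3] op 84.7
[[-0.023  1.     0.016]
 [ 0.908  0.028 -0.418]
 [-0.418  0.005 -0.908]]
1 rows of [0.0012, -0.0049, -0.0082, 0.0062, -0.0029, 0.0042]
```

Request:
{"name": "apply_moves", "arguments": {"series": [0,-0.003,-0.004,0.0035,-0.0025,0.0021,0.085,0,0,0,0.003,0,0.0015,0.085,0,0,0,0,0,0,0.06,0,0,0,0,0,0,0.05,0,0,0,0,0,0,0.05,0,0,0,0,0,0,0.05,0,0,0,0,0,0,0.05]}}

```text
time_s: 11.73
tcp_pos: [562.7, 11.9, 9.1]
eef_rot: [[-0.029, 0.999, 0.017], [0.907, 0.033, -0.421], [-0.421, 0.003, -0.907]]
contact_force: [-0.5, 0.2, -1.0]
opening: 63.3
```

Run:
```python
from h import *
st(); M=now(); print(repr(M)); print((M[:3,:3].T@(np.array([562,13.5,24])-M[:3,3])).round(1))
```

```text
t 11.73 q [ 0.22  0.73  1.84 -0.64  0.77  0.7 ] p [562.7  11.9   9.1] F [-0.5  0.2 -1. ] op 63.3
[[-0.029  0.999  0.017]
 [ 0.907  0.033 -0.421]
 [-0.421  0.003 -0.907]]
array([[-2.87354931e-02,  9.99447617e-01,  1.66952807e-02,
         5.62748812e+02],
       [ 9.06661204e-01,  3.30929961e-02, -4.20559526e-01,
         1.19071268e+01],
       [-4.20879712e-01,  3.05197798e-03, -9.07111323e-01,
         9.14238215e+00],
       [ 0.00000000e+00,  0.00000000e+00,  0.00000000e+00,
         1.00000000e+00]])
[ -4.8  -0.7 -14.2]
```

Request:
{"name": "apply_moves", "arguments": {"series": [0,0,0,-0.005,0,-0.012,0.05,0,0,0,-0.007,0,-0.016,0.05,0,0,0,-0.008,0,-0.018,0.05,0,0,0,-0.008,0,-0.018,0.05,0,0,0,-0.008,0,-0.018,0.05,0,0,0,-0.008,0,-0.018,0.05,0,0,0,-0.008,0,-0.018,0.05]}}

```text
time_s: 12.32
tcp_pos: [559.0, 14.8, 144.1]
eef_rot: [[-0.033, 0.999, 0.01], [0.907, 0.034, -0.42], [-0.42, -0.005, -0.907]]
contact_force: [-0.1, -0.2, -2.6]
opening: 63.0
```

Gripped again. In the tool frame the box centre is at (-4.8, -0.7, -14.2) mm. Next I'll carry it to above the far ring, with the tool tilting to +64°.

```bash
cat >> h.py <<'E'
b2=np.array([-4.8,-.7,-14.2]); RC=np.array([503.4,-266.,8])
E
python3 - <<'E'
from h import *
st(); R=rot(-28,64)
T0=now(); T1=T(R,RC+[0,0,90]-R@b2); plan(T1,22)
from scipy.linalg import expm
L=np.real(logm(np.linalg.inv(T0)@T1))
for s in (.25,.5,.75): 
    M=T0@expm(L*s); print((M[:3,:3]@b2+M[:3,3]).round(0))
E
```

```text
t 12.32 q [ 0.23  0.51  1.82 -0.52  0.98  0.52] p [559.   14.8 144.1] F [-0.1 -0.2 -2.6] op 63.0
[[-0.033  0.999  0.01 ]
 [ 0.907  0.034 -0.42 ]
 [-0.42  -0.005 -0.907]]
22 rows of [-0.009, 0.0688, 0.0247, -0.0139, 0.0001, -0.0018]
[556. -59. 189.]
[ 544. -140.  188.]
[ 525. -213.  156.]
```

Request:
{"name": "apply_moves", "arguments": {"series": [-0.009,0.069,0.0247,-0.0139,0,-0.0018,0.05,-0.009,0.069,0.0247,-0.0139,0,-0.0018,0.05,-0.009,0.069,0.0247,-0.0139,0,-0.0018,0.05,-0.009,0.069,0.0247,-0.0139,0,-0.0018,0.05,-0.009,0.069,0.0247,-0.0139,0,-0.0018,0.05,-0.009,0.069,0.0247,-0.0139,0,-0.0018,0.05,-0.009,0.069,0.0247,-0.0139,0,-0.0018,0.05,-0.009,0.069,0.0247,-0.0139,0,-0.0018,0.05,-0.009,0.069,0.0247,-0.0139,0,-0.0018,0.05,-0.009,0.069,0.0247,-0.0139,0,-0.0018,0.05,-0.009,0.069,0.0247,-0.0139,0,-0.0018,0.05,-0.009,0.069,0.0247,-0.0139,0,-0.0018,0.05,-0.009,0.069,0.0247,-0.0139,0,-0.0018,0.05,-0.009,0.069,0.0247,-0.0139,0,-0.0018,0.05,-0.009,0.069,0.0247,-0.0139,0,-0.0018,0.05,-0.009,0.069,0.0247,-0.0139,0,-0.0018,0.05,-0.009,0.069,0.0247,-0.0139,0,-0.0018,0.05]}}

```text
time_s: 13.73
tcp_pos: [538.7, -210.2, 172.7]
eef_rot: [[0.16, 0.923, 0.351], [0.655, -0.365, 0.662], [0.739, 0.124, -0.662]]
contact_force: [0.0, -1.3, -1.1]
opening: 63.3
```

Run:
```python
from h import *
st(); R=rot(-28,64); M=now(); print('box',M[:3,:3]@b2+M[:3,3])
plan(T(R,RC+[0,0,80]-R@b2),8)
```

```text
t 13.73 q [-0.78  0.6   1.78  0.87  1.23 -0.96] p [ 538.7 -210.2  172.7] F [ 0.  -1.3 -1.1] op 63.3
[[ 0.16   0.923  0.351]
 [ 0.655 -0.365  0.662]
 [ 0.739  0.124 -0.662]]
box [ 532.29250495 -222.4518963   178.42728198]
8 rows of [-0.0029, 0.0337, 0.0207, -0.0125, -0.0017, 0.0009]
```

Request:
{"name": "apply_moves", "arguments": {"series": [-0.003,0.034,0.0207,-0.0125,-0.0017,0.0009,0.05,-0.003,0.034,0.0207,-0.0125,-0.0017,0.0009,0.05,-0.003,0.034,0.0207,-0.0125,-0.0017,0.0009,0.05,-0.003,0.034,0.0207,-0.0125,-0.0017,0.0009,0.05,-0.003,0.034,0.0207,-0.0125,-0.0017,0.0009,0.05,-0.003,0.034,0.0207,-0.0125,-0.0017,0.0009,0.05,-0.003,0.034,0.0207,-0.0125,-0.0017,0.0009,0.05,0,0,0,0,0,0,0.05]}}

```text
time_s: 14.4
tcp_pos: [514.1, -257.8, 99.5]
eef_rot: [[0.188, 0.885, 0.426], [0.415, -0.464, 0.782], [0.89, 0.029, -0.454]]
contact_force: [0.4, -0.2, -1.2]
opening: 63.2
```

Run:
```python
from h import *
st(); R=rot(-28,64); M=now(); print('box',M[:3,:3]@b2+M[:3,3])
plan(T(R,RC+[0,0,24]-R@b2),7)
```

```text
t 14.4 q [-0.93  0.85  1.71  0.97  1.39 -1.07] p [ 514.1 -257.8   99.5] F [ 0.4 -0.2 -1.2] op 63.2
[[ 0.188  0.885  0.426]
 [ 0.415 -0.464  0.782]
 [ 0.89   0.029 -0.454]]
box [ 506.52002318 -270.55541229  101.61098794]
7 rows of [0.0012, 0.0026, 0.0041, -0.0087, -0.0009, 0.0048]
```

Request:
{"name": "apply_moves", "arguments": {"series": [0.0012,0.0026,0.004,-0.0087,-0.0009,0.0048,0.05,0.0012,0.0026,0.004,-0.0087,-0.0009,0.0048,0.05,0.0012,0.0026,0.004,-0.0087,-0.0009,0.0048,0.05,0.0012,0.0026,0.004,-0.0087,-0.0009,0.0048,0.05,0.0012,0.0026,0.004,-0.0087,-0.0009,0.0048,0.05,0.0012,0.0026,0.004,-0.0087,-0.0009,0.0048,0.05,0,0,0,0,0,0,0.05]}}

```text
time_s: 14.98
tcp_pos: [513.5, -253.5, 38.1]
eef_rot: [[0.197, 0.885, 0.421], [0.398, -0.465, 0.791], [0.896, 0.012, -0.444]]
contact_force: [-1.2, 0.2, -0.7]
opening: 63.5
```

Run:
```python
from h import *
st(); R=rot(-28,65); M=now(); print('box',M[:3,:3]@b2+M[:3,3])
plan(T(R,RC+[0,0,17.5]-R@b2),4)
im=shot('scene','sc6')[:, :400]; cv2.imwrite('pics/sc6c.png',cv2.resize(im[130:330,80:380],(750,500),interpolation=cv2.INTER_CUBIC)[...,::-1])
```

```text
t 14.98 q [-0.92  0.96  1.68  0.98  1.36 -1.12] p [ 513.5 -253.5   38.1] F [-1.2  0.2 -0.7] op 63.5
[[ 0.197  0.885  0.421]
 [ 0.398 -0.465  0.791]
 [ 0.896  0.012 -0.444]]
box [ 505.9745844  -266.31434047   40.08373449]
4 rows of [0.0002, 0.0059, 0.0032, -0.0033, -0.0006, 0.0014]
```

View pics/sc6c.png

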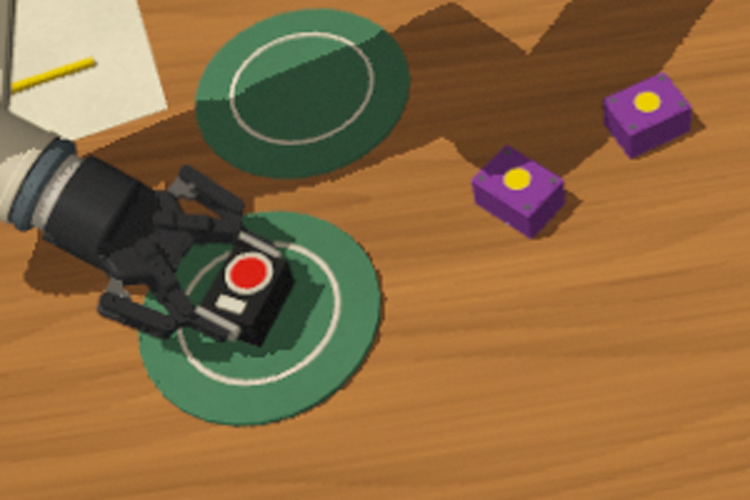

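The crop shows the box red side up (crop 249,272), above the far foot and inside the ring. Lower until contact.

Request:
{"name": "apply_moves", "arguments": {"series": [0,0.006,0.003,-0.0031,-0.0006,0.0014,0.05,0,0.006,0.003,-0.0031,-0.0006,0.0014,0.05,0,0.006,0.003,-0.0031,-0.0006,0.0014,0.05,0,0,0,-0.001,0,0.0005,0.05]}}

```text
time_s: 15.37
tcp_pos: [512.6, -253.3, 27.4]
eef_rot: [[0.196, 0.883, 0.426], [0.379, -0.468, 0.798], [0.905, 0.005, -0.426]]
contact_force: [0.1, -0.1, -1.3]
opening: 63.0
```

Run:
```python
from h import *
st(); M=now(); print('box',M[:3,:3]@b2+M[:3,3])
```

```text
t 15.37 q [-0.93  0.99  1.67  0.99  1.37 -1.14] p [ 512.6 -253.3   27.4] F [ 0.1 -0.1 -1.3] op 63.0
[[ 0.196  0.883  0.426]
 [ 0.379 -0.468  0.798]
 [ 0.905  0.005 -0.426]]
box [ 504.9736374  -266.10234342   29.09843881]
```

Request:
{"name": "apply_moves", "arguments": {"series": [0,0,0,-0.0015,0,0.0007,0.05,0,0,0,-0.0015,0,0.0007,0.05]}}

```text
time_s: 15.53
tcp_pos: [512.6, -253.5, 24.9]
eef_rot: [[0.194, 0.883, 0.426], [0.377, -0.469, 0.799], [0.906, 0.005, -0.424]]
contact_force: [-4.5, -2.7, 11.4]
opening: 63.4
```

Contact at about 11 N. I'll release, retreat along the tool axis, then rise.

Request:
{"name": "apply_moves", "arguments": {"series": [0,0,0,0,0,0,0.07,0,0,0,0,0,0,0.085,0,0,0,0,0,0,0.085,0,0,0,0,0,0,0.085,0,0,0,0,0,0,0.085]}}

```text
time_s: 15.95
tcp_pos: [513.0, -254.0, 26.0]
eef_rot: [[0.193, 0.883, 0.428], [0.377, -0.469, 0.799], [0.906, 0.007, -0.423]]
contact_force: [0.4, -0.5, 0.6]
opening: 85.0
```

Request:
{"name": "apply_moves", "arguments": {"series": [0,0,0,0,0,-0.01,0.085,0,0,0,0,0,-0.02,0.085,0,0,0,0,0,-0.02,0.085,0,0,0,0,0,-0.02,0.085,0,0,0,0,0,-0.02,0.085,0,0,0,0,0,-0.02,0.085,0,0,0,0.01,0,-0.02,0.085,0,0,0,0.02,0,-0.02,0.085,0,0,0,0.02,0,-0.02,0.085,0,0,0,0.02,0,-0.02,0.085,0,0,0,0,0,0,0.085]}}

```text
time_s: 16.87
tcp_pos: [433.4, -397.4, 181.5]
eef_rot: [[0.199, 0.881, 0.429], [0.381, -0.473, 0.795], [0.903, 0.005, -0.43]]
contact_force: [0.2, -0.3, -0.3]
opening: 85.0
```

Run:
```python
from h import *
st()
t=shot('top','t7'); s=shot('scene','s7')
c=vision.calibration('top')
hsv=cv2.cvtColor(t,cv2.COLOR_RGB2HSV)
m=((hsv[...,0]<8)|(hsv[...,0]>172))&(hsv[...,1]>150)&(hsv[...,2]>110)
sub=np.zeros(m.shape,bool); sub[110:210,390:490]=1
v,u=np.argwhere(m&sub).mean(0); print('button',toplane(c,u,v,44))
o=np.zeros((400,800,3),np.uint8)
o[:,:400]=cv2.resize(t[100:220,378:498],(400,400)); o[:,400:]=cv2.resize(s[160:360,80:280],(400,400))
cv2.imwrite('pics/fin.png',o[...,::-1])
for r in nets.recognise('top','switch_box_1'): print(r['p'],r['box'],toplane(c,*r['box'][:2],36).round(1))
```

```text
t 16.87 q [-1.14  0.81  1.52  0.81  1.67 -0.96] p [ 433.4 -397.4  181.5] F [ 0.2 -0.3 -0.3] op 85.0
[[ 0.199  0.881  0.429]
 [ 0.381 -0.473  0.795]
 [ 0.903  0.005 -0.43 ]]
button [ 496.85576626 -262.64395085   44.        ]
0.87 [178.1, 162.1, 36.2, 33.9] [493.5 352.6  36. ]
0.87 [294.0, 216.3, 34.3, 24.5] [365.9  82.7  36. ]
0.7 [246.8, 131.9, 27.3, 31.9] [564.9 193.3  36. ]
0.69 [442.1, 157.1, 30.1, 26.5] [ 504.9 -268.1   36. ]
0.61 [348.0, 189.6, 30.7, 27.1] [428.3 -44.5  36. ]
```

View pics/fin.png

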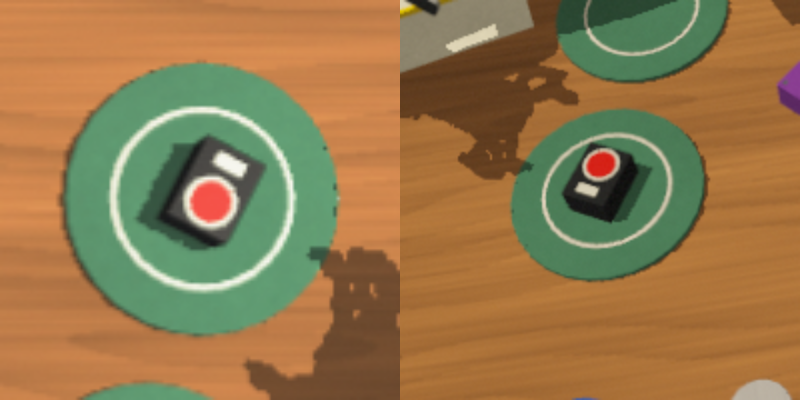

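The top view shows the box lying flat, red button up (crop 210,200), well inside the ring and centred near (503,-266). The gripper is clear and the other boxes haven't moved. Handing in.

```bash
python3 -c "
from h import *
print(job.job_done())"
```

```text
the job is handed in; nothing more can be done
None
```

The upside-down box is now red switch up on the far green foot, and the job is handed in. I turned it in two steps: I stood it on its long side on clear bench, regrasped it, then set it down flat and let go.

**Last checks:**
- **Position:** the final pictures show the box flat and fully inside the white ring. A detection put it at about (505, -268), against a ring centre of (503, -266).
- **Robot:** the gripper is open and about 160 mm back from the box, and the tool reads no contact force.
- **Limits:** it took about 17 s. The highest contact force I read, at the end of each move, was about 12 N; I did not log force within a move.
- **Other boxes:** the two other black boxes and the purple ones were detected within 5 mm of where they started, which I put down to detection error.

**Disagreement:** while the box stood on its side, the top camera placed it about 5 mm off in x from the close-up wrist view. I used the wrist value for the regrasp.

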